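# Hook the stamp tray out from under the bench shelf

### The job

The maker's stamp is in the tray under the low shelf: take the hook tool from its holder, catch the tray's ring with it and drag the tray out until the whole tray stands clear in front of the shelf and its front rail, pulling with the hook and not touching the tray by hand until it is out. Then put the hook back upright in its holder, fully seated, and after that take the stamp from the tray and set it down, without dropping it, standing upright on the white block. Leave the small tin in the tray and everything else where it is.

Things in the scene. Friction and masses are not known exactly. Their poses are not given: they have to be found in the camera images.
- shelf: fixed low shelf: board 150 deep (x), 360 wide, 18 thick, underside 200 up, two side panels 324 apart; 10 thick steel rail along its front, 220 up, axis 35 before the front edge; tins on top reach 305 up. A hand pointing down hits them: lean the hook 25 to 35 degrees, handle to the robot. Origin on the bench below the middle of the board's front edge; x points in under the shelf, z up
- tray: loose open wooden tray under the shelf, 90 deep (its x) x 160 wide (y) x 40 high, walls and floor 5, about 0.3 kg, slides on the bench; origin under its centre; x points away from the robot. At its front (-x) side is a rigid flat steel pull ring. It holds the stamp and a small tin
- ring (a point): centre of the tray's rigid pull ring: lies level, axis vertical, 32 above the bench, bar 6 thick, clear opening about 27 across; 64 in front of the tray's centre, its far side joined to the front wall; axes as the tray's. At the start 5 to 30 in front of the board's edge, just behind the rail
- tray_back (a point): middle of the lower edge of the tray's rear wall, on the bench, 45 behind the tray's centre; the tray is clear when this lies in front of the shelf's rail (below -40 along the shelf's x); the stamp can be reached from straight above with this at about -65
- hook: loose hand hook, 0.11 kg: wooden handle 26 (x) x 22 (y), from 5 to 75 above the origin; below it a steel collar 32 across, 5 thick; straight shank 6 thick, 75 down, then a 28 long point bent 45 degrees towards -x. Origin under the middle of the collar, z up the handle. Starts standing in the holder, collar on its top. Leaned 30 degrees, handle to -x, the point aims down and 15 degrees back
- hook_elbow (a point): where the shank bends, 75 below the hook's origin on its axis
- hook_tip (a point): end of the hook's point: 20 towards -x and 95 below the hook's origin (plus 3 bar radius)
- holder: fixed wooden holder block for the hook, 100 (x, from -61 to +39) x 70 (y) x 110 high, with one slot from the top, 102 deep: 14 wide (y), from -32 to +10 along x; origin on the bench straight below slot; the hook's x lies along the holder's x, same direction
- slot (a point): where the hook's origin sits when it is home: on the holder's top, 110 above the bench; axes as the holder's
- block: white plastic slab, fixed, 130 (x) x 110 (y) x 35 high; origin under its centre, its top 35 above
- stamp: loose maker's stamp standing in the tray, 76 tall, 0.11 kg: steel foot 32 across and 14 high, neck 16 across, round wooden grip 26 across from 34 to 76; origin under the centre of its foot, z up. The taller of the two things in the tray
- tin: small flat round tin in the tray, 40 across, 18 high, loose; stays in the tray; origin under its centre
- mallet: bystander: white-headed mallet, 203 long, lying on the bench at the right
- awl: bystander: awl with a wooden handle, 150 long, lying on the bench near the robot
- dye: bystander: amber bottle, 130 tall, at the left
- jar: bystander: clear jar with a steel lid, 80 tall, at the left
- slicker: bystander: dark wooden spool-shaped slicker, 40 across, 30 high, near the robot
- weight: bystander: steel weight 60 x 45 x 30, at the right

How it is judged:
By the outcome, as a careful person would: the job done as asked, in the order asked, and still so for the second after the job is handed in, with the robot touching nothing.
It also fails if it takes over 67 s, if anything falls off the work surface, if the arm or the gripper's body presses on something with over 40 N, if the wrist force passes 120 N, or if a joint passes its speed limit or range.

### The arm

A 6-joint arm with a two-finger parallel gripper is mounted at the origin on the work surface. World frame = base frame: x ahead of the robot, y to its left, z up, the work surface at z = 0. Lengths are in m, angles in degrees, forces in N, time in s.
With the tool pointing down it reaches from about 0.25 to 0.725 m from the base axis. Payload 9.7 kg.
Tool frame: the origin (TCP) lies midway between the tips of the shut fingers; the grasp point (between the pads) lies 19 mm behind it (bot.pinch_z is the distance from the TCP to the grasp point, in m); z points along the fingers, y is the line along which they close (so a half turn about z gives the same grasp; the last joint's range is limited). The gripper opens to 85 mm and grips with 20 to 120 N. Pads are 22 mm wide; open, the fingers measure 114 mm over their backs; the gripper's body (76 mm by 85 mm) begins 54 mm behind the grasp point. The pads swing forward as they close: fully open they stand 13 mm farther back than shut.
Start: joints at [71.104, 4.979, 10.078, 95.1, 0, 90], TCP at [0.178, 0.52, 0.231] pointing down, gripper open.
Joint ranges: [-179.16, 179.16], [-48.56, 103.87], [-65.8, 70.77], [-126.05, 130.52], [-82.76, 87.17], [-180, 180]. Speed limits (degrees/s): [127.2, 127.2, 147.25, 180, 180, 180].

### API

Orientations are given as [roll, pitch, yaw] about the fixed x, y, z axes, in that order (R = Rz(yaw) Ry(pitch) Rx(roll)).
In Python, from workcell import sensors, camera, ticket, bot gives the robot as it stands.
- The arm moves only by the shell command python3 -m handwheel 'ROWS' [FORCE]. ROWS is a JSON object of lists of equal length, an entry for each row: "gripper": the opening, from -1 (shut) to 1 (fully open); "slide": the shift along the tool's x, y, z in mm, a list of three; "yaw": the turn about the tool's z in rad. A call has 1 to 8 rows; each row shifts and turns the commanded pose from where the row before left it, along the tool's axes as they then stand; what a row does not reach is not made up. A row lasts 1/12 s, in which the tool goes at most 41.7 mm and 7.16 degrees, less where a joint would pass 70% of its speed; a pose out of reach is approached as far as the arm can. A call is refused whole if a number of a shift passes 41.7 or a number of a turn 0.125, either way. A call with a gripper value outside its range is refused whole. The fingers move at their own pace and stop on an object; FORCE is the grip in N (left out, the last holds). Time passes only in rows, so rows that do not move let the fingers close. It gives the time, the measured TCP pose, the force, the opening and the grip force at its end, in the units of the state.
- sensors.get_obs(): the state, without advancing time (a new reading comes with each control period).
- camera(name): name is "side" or "top"; returns a dict with "img" (384x512x3 uint8, red, green, blue), "fx", "fy", "cx", "cy" (pixels), "R" (3x3) and "t" (3): a world point X has camera coordinates R X + t. Camera axes: x right, y down, z forward; pixel columns grow to the right and rows downward; lengths in m; the calibration is good to about 2 mm. A picture is of the moment at which its call begins. There is no depth.
- ticket.job_done(): hands the job in; it is judged then, once.
The state is a dict: "time": time; "q": joint angles; "qd": joint speeds; "joint_efforts": joint torques, N m; "ee_pos": TCP position; "tcp_rot": TCP orientation; "wrist_force": force on the tool from outside, world axes, zero at the start; "torque": the same for the moment, N m; "opening": finger opening in m; "grasp_force": force on a finger pad.
Only numpy, scipy, OpenCV 4.12 (cv2) and the standard library are available. Lean on these libraries where they do the work, as an engineer would, in place of code of your own. Each camera call takes 0.05 s, during which the arm holds its last target. There are 200 camera calls.

## Working session

There is one attempt and no reset: what is moved stays moved. The work goes in short steps, Python scripts to look and compute and a shell command to move; the robot and the scene stay as the last step left them, time stands still between calls to the robot, and variables do not carry over. Pictures are saved under pics/ and viewed, at most 10 in all, crops included, and the job is handed in when it is done.

```bash
ls; mkdir -p pics; python3 - <<'E'
from workcell import sensors,camera,bot
import cv2,numpy as np
for n in("top","side"):
    c=camera(n); cv2.imwrite(f"pics/{n}0.png",cv2.resize(c["img"][...,::-1],(800,600),interpolation=cv2.INTER_CUBIC))
    np.save(f"pics/{n}0.npy",c["img"])
    print(n,c["fx"],c["fy"],c["cx"],c["cy"],np.round(c["R"],4).tolist(),np.round(c["t"],4).tolist())
o=sensors.get_obs();print(o); print([x for x in dir(bot) if x[0]!='_'])
E
```

```text
pics
top 428.54059739346025 428.54059739346025 252.80185291423928 190.58107987990846 [[0.0287, -0.9995, 0.0105], [-0.9869, -0.03, -0.1583], [0.1586, -0.0058, -0.9873]] [-0.0379, 0.6001, 1.4816]
side 395.48635384289895 395.48635384289895 251.20019547863083 190.49796496474605 [[0.734, -0.6791, 0.009], [-0.417, -0.4611, -0.7832], [0.536, 0.5712, -0.6217]] [-0.446, 0.3218, 1.0991]
{'time': 0.1, 'q': array([ 7.11010948e+01,  5.01059448e+00,  1.00415232e+01,  9.51006916e+01,
       -1.46086566e-03,  8.99991602e+01]), 'qd': array([-0.05776737, -0.03332806,  0.14599104, -0.00177453,  0.06787987,
       -0.20040198]), 'joint_efforts': array([ 6.25249540e-04, -5.21558297e+01,  4.65654051e+01,  1.59614731e-02,
       -3.05513174e-05, -1.12897749e-05]), 'ee_pos': array([0.17808815, 0.52016293, 0.23065124]), 'tcp_rot': array([-1.79930237e+02,  1.45984209e-03,  1.61101936e+02]), 'wrist_force': array([ 0.66694264, -0.35241671, -0.54935077]), 'torque': array([0.0121706 , 0.02217286, 0.02238226]), 'grasp_force': 0.0, 'opening': 0.08550083517736248}
['PlanningError', 'pinch_z']
```

View pics/top0.png

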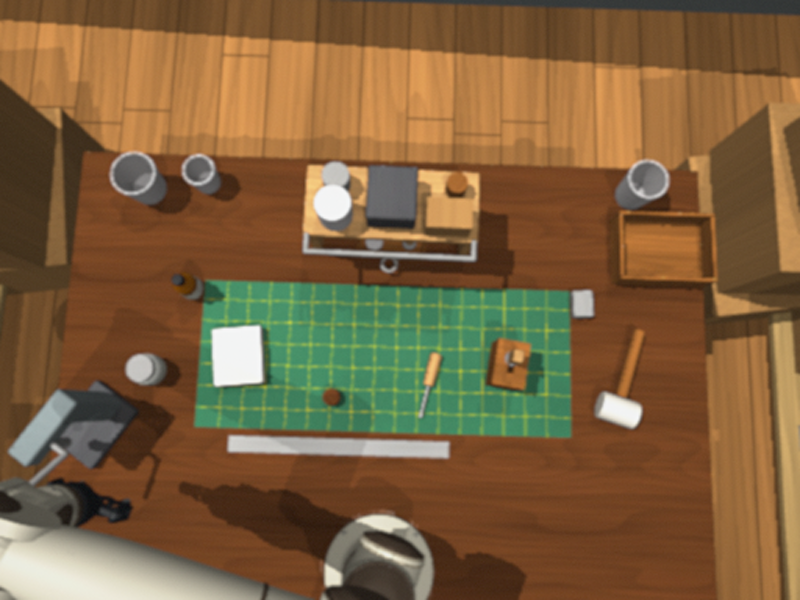

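View pics/side0.png

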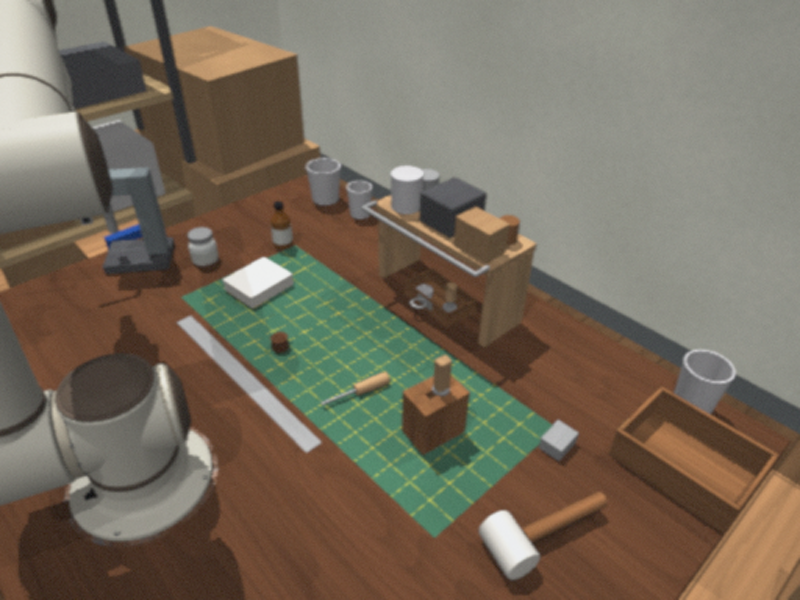

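```bash
cat > comp.py <<'E'
import cv2,numpy as np
def comp(items,name,W=800,H=600):
    """items: (img,x0,y0,w,h,scale,px,py); ticks each 5 px"""
    out=np.zeros((H,W,3),np.uint8)
    for im,x0,y0,w,h,s,px,py in items:
        c=cv2.resize(im[y0:y0+h,x0:x0+w,::-1],None,fx=s,fy=s,interpolation=cv2.INTER_CUBIC)
        for i in range(x0,x0+w):
            if i%10==0:
                X=int((i-x0+.5)*s);cv2.line(c,(X,0),(X,5),(255,255,0),1);cv2.putText(c,str(i),(X-8,15),0,.33,(255,255,0),1)
        for j in range(y0,y0+h):
            if j%10==0:
                Y=int((j-y0+.5)*s);cv2.line(c,(0,Y),(5,Y),(255,255,0),1);cv2.putText(c,str(j),(7,Y+4),0,.33,(255,255,0),1)
        hh,ww=c.shape[:2];hh=min(hh,H-py);ww=min(ww,W-px);out[py:py+hh,px:px+ww]=c[:hh,:ww]
    cv2.imwrite(name,out)
E
python3 - <<'E'
from comp import *
t=np.load("pics/top0.npy");s=np.load("pics/side0.npy")
comp([(t,188,140,125,38,6.4,0,0),(t,305,210,40,48,7,0,250),(t,130,202,44,50,6,285,250),(s,252,173,40,48,6.3,552,250)],"pics/c0.png")
E
```

```text
(no output)
```

View pics/c0.png

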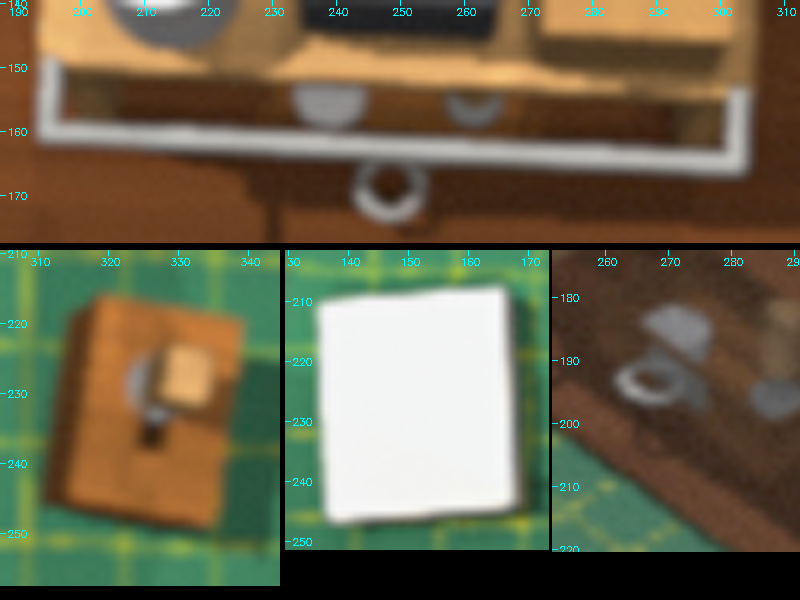

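```bash
cat > geo.py <<'E'
import numpy as np
C={'top':(428.54059739346025,252.80185291423928,190.58107987990846,np.array([[0.0287,-0.9995,0.0105],[-0.9869,-0.03,-0.1583],[0.1586,-0.0058,-0.9873]]),np.array([-0.0379,0.6001,1.4816])),
'side':(395.48635384289895,251.20019547863083,190.49796496474605,np.array([[0.734,-0.6791,0.009],[-0.417,-0.4611,-0.7832],[0.536,0.5712,-0.6217]]),np.array([-0.446,0.3218,1.0991]))}
def unp(n,u,v,z):
    f,cx,cy,R,t=C[n]; d=R.T@np.array([(u-cx)/f,(v-cy)/f,1]); o=-R.T@t
    return o+d*(z-o[2])/d[2]
def proj(n,X):
    f,cx,cy,R,t=C[n]; p=R@np.asarray(X)+t; return np.array([f*p[0]/p[2]+cx,f*p[1]/p[2]+cy])
E
python3 - <<'E'
from geo import *
p=lambda s,*a:print(s,np.round(unp(*a),4)[:2])
for u,v in[(318.5,216),(339.5,220.5),(335.5,249),(314.5,246)]:p('holder','top',u,v,.11)
for u,v in[(135.3,210.5),(166,207.5),(168,244),(136.5,246.5)]:p('block','top',u,v,.035)
p('railL','top',196,160.7,.22);p('railR','top',302,165,.22)
p('edge','top',228,152,.218);p('edge','top',303,154.5,.218)
p('ring','top',248.3,168.5,.032);p('ring side','side',267,192.5,.032)
p('foot','top',261.5,155,.019);p('tin','top',239.5,154,.023)
p('handle top','top',331,227.5,.185);p('slot front','top',326,236.5,.11)
E
```

```text
holder [ 0.5104 -0.2453]
holder [ 0.4972 -0.3167]
holder [ 0.4009 -0.3029]
holder [ 0.4089 -0.2323]
block [0.5185 0.3962]
block [0.5325 0.2877]
block [0.4035 0.2729]
block [0.3915 0.3828]
railL [0.6644 0.165 ]
railR [ 0.6609 -0.174 ]
edge [0.6967 0.0641]
edge [ 0.696  -0.1771]
ring [ 0.6843 -0.0016]
ring side [0.6897 0.0038]
foot [ 0.7394 -0.0486]
tin [0.7397 0.0325]
handle top [ 0.4667 -0.2735]
slot front [ 0.4418 -0.2709]
```

The top and side pictures show everything. In top pixels the holder's top face is at (315–340, 216–249), the pull ring at (248, 168.5), the rail runs from (196, 161) to (302, 165), and the block is at (135–168, 207–246). The stamp foot is at (261.5, 156) and the tin at (239.5, 155).

The hand can't tilt, so I'll lean the hook inside the grip by levering its tip against the slot wall. First I'll move above the holder.

```bash
cat > go.py <<'E'
import sys,numpy as np
from workcell import sensors
def to(x,y,z,yaw=None):
    o=sensors.get_obs();p=o['ee_pos'];w=o['tcp_rot'][2];w2=w if yaw is None else yaw
    a=np.radians(w2);X=np.array([np.cos(a),np.sin(a)]);Y=np.array([np.sin(a),-np.cos(a)])
    d=np.array([x,y])-p[:2]
    print('t',round(o['time'],2),'p',np.round(p,4),'rot',np.round(o['tcp_rot'],2),'F',np.round(o['wrist_force'],1),'op',round(o['opening'],4),'gf',round(o['grasp_force'],1),'q6',round(o['q'][5],1))
    print('slide mm',np.round([d@X*1e3,d@Y*1e3,(p[2]-z)*1e3],1),'turn rad',round(-np.radians((w2-w+180)%360-180),4))
if __name__=='__main__': to(*map(float,sys.argv[1:]))
E
python3 -m handwheel '{"gripper":[1,1],"slide":[[0,0,0],[0,0,0]],"yaw":[-0.091,-0.091]}' 20
H='x'; python3 -m handwheel '{"gripper":[1,1,1,1,1,1,1,1],"slide":[[-16.7,-31,0],[-16.7,-31,0],[-16.7,-31,0],[-16.7,-31,0],[-16.7,-31,0],[-16.7,-31,0],[-16.7,-31,0],[-16.7,-31,0]],"yaw":[0,0,0,0,0,0,0,0]}'
python3 -m handwheel '{"gripper":[1,1,1,1,1,1,1,1],"slide":[[-16.7,-31,0],[-16.7,-31,0],[-16.7,-31,0],[-16.7,-31,0],[-16.7,-31,0],[-16.7,-31,0],[-16.7,-31,0],[-16.7,-31,0]],"yaw":[0,0,0,0,0,0,0,0]}'
python3 -m handwheel '{"gripper":[1,1,1,1,1,1,1,1],"slide":[[-16.7,-31,0],[-16.7,-31,0],[-16.7,-31,0],[-16.7,-31,0],[-16.7,-31,0],[-16.7,-31,0],[-16.7,-31,0],[-16.7,-31,0]],"yaw":[0,0,0,0,0,0,0,0]}'
python3 go.py .466 -.275 .151 171.5
```

```text
time: 0.27
ee_pos: [0.178, 0.5202, 0.2308]
tcp_rot: [-180.0, -0.0, 171.8]
wrist_force: [0.5, 0.8, -0.1]
opening: 0.0856
grasp_force: 0.0
time: 0.93
ee_pos: [0.2737, 0.2538, 0.231]
tcp_rot: [-180.0, 0.0, 171.6]
wrist_force: [1.2, -0.2, -1.2]
opening: 0.0856
grasp_force: 0.0
time: 1.6
ee_pos: [0.3694, -0.0114, 0.2312]
tcp_rot: [180.0, 0.0, 171.5]
wrist_force: [0.4, 1.4, 0.8]
opening: 0.0854
grasp_force: 0.0
time: 2.27
ee_pos: [0.4651, -0.2764, 0.2308]
tcp_rot: [180.0, -0.0, 171.5]
wrist_force: [0.1, 2.2, -0.8]
opening: 0.0857
grasp_force: 0.0
t 2.27 p [ 0.4651 -0.2764  0.2308] rot [ 1.7999e+02 -3.0000e-02  1.7151e+02] F [ 0.1  2.2 -0.8] op 0.0857 gf 0.0 q6 -22.2
slide mm [-0.7  1.5 79.8] turn rad 0.0002
```

```bash
python3 -m handwheel '{"gripper":[1,1,1,1],"slide":[[0,1,25],[0,0,25],[0,0,20],[0,0,10]],"yaw":[0,0,0,0]}' >/dev/null
python3 -m handwheel '{"gripper":[-1,-1,-1,-1,-1,-1,-1,-1],"slide":[[0,0,0],[0,0,0],[0,0,0],[0,0,0],[0,0,0],[0,0,0],[0,0,0],[0,0,0]],"yaw":[0,0,0,0,0,0,0,0]}' 30
python3 go.py .466 -.275 .151 171.5
python3 - <<'E'
from workcell import camera
from comp import *
t=camera("top")["img"];s=camera("side")["img"]
comp([(t,290,190,80,80,5,0,0),(s,240,200,80,100,5,400,0)],"pics/c1.png")
E
```

```text
time: 3.27
ee_pos: [0.4656, -0.2738, 0.1525]
tcp_rot: [-180.0, 0.1, 171.5]
wrist_force: [0.3, 0.0, 6.2]
opening: 0.0216
grasp_force: 34.5
t 3.27 p [ 0.4656 -0.2738  0.1525] rot [-1.7996e+02  1.1000e-01  1.7153e+02] F [0.3 0.  6.2] op 0.0216 gf 34.5 q6 -22.0
slide mm [-0.6 -1.1  1.5] turn rad 0.0006
```

View pics/c1.png

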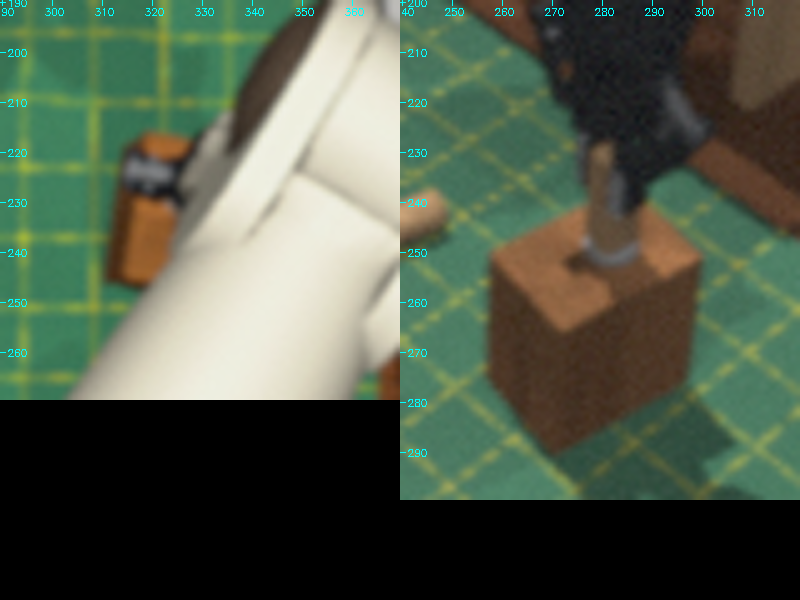

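```bash
python3 -m handwheel '{"gripper":[-1,-1,-1,-1,-1,-1],"slide":[[0,0,-10],[0,0,-25],[0,0,-25],[0,0,-24],[0,0,0],[9,0,0]],"yaw":[0,0,0,0,0,0]}' 25
python3 -m handwheel '{"gripper":[-1,-1,-1,-1,-1,-1,-1,-1],"slide":[[14,0,-1],[14,0,0],[14,0,1],[13,0,2],[13,0,4],[13,0,4.5],[12,0,6],[12,0,7]],"yaw":[0,0,0,0,0,0,0,0]}' 20
python3 -m handwheel '{"gripper":[-1,-1,-1],"slide":[[5,0,3],[0,0,0],[0,0,0]],"yaw":[0,0,0]}' 60
python3 - <<'E'
from workcell import camera
from comp import *
t=camera("top")["img"];s=camera("side")["img"]
comp([(t,290,190,80,80,5,0,0),(s,230,180,80,110,5,400,0)],"pics/c2.png")
E
```

```text
time: 3.87
ee_pos: [0.4573, -0.2726, 0.2364]
tcp_rot: [-180.0, 0.1, 171.6]
wrist_force: [-0.4, -0.7, -2.0]
opening: 0.0218
grasp_force: 33.6
time: 4.53
ee_pos: [0.3515, -0.2564, 0.2109]
tcp_rot: [180.0, 0.0, 171.5]
wrist_force: [1.7, 0.3, 1.3]
opening: 0.0215
grasp_force: 35.3
time: 4.78
ee_pos: [0.3471, -0.2559, 0.2083]
tcp_rot: [180.0, -0.0, 171.5]
wrist_force: [2.3, 0.7, -1.9]
opening: 0.0214
grasp_force: 62.8
```

View pics/c2.png

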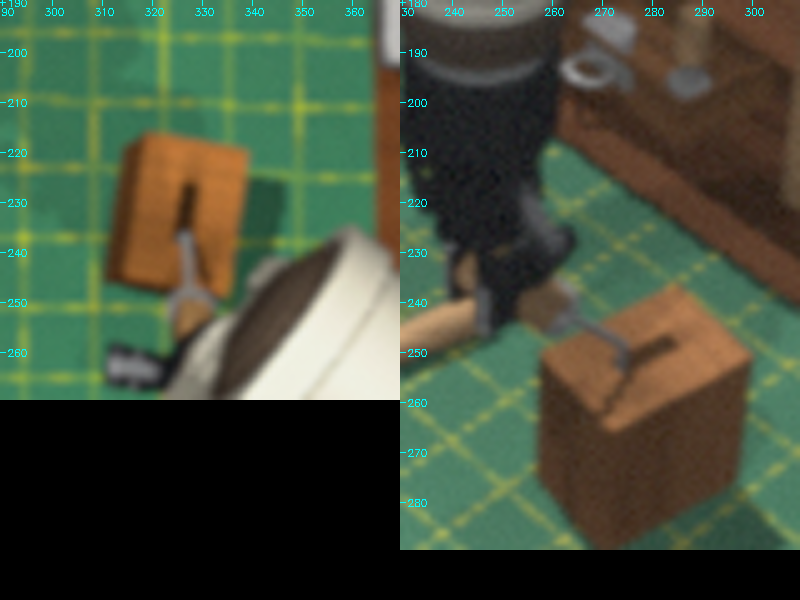

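The trick worked. The hook is leaning with its point in the slot: elbow at top (326.5, 236.5) and side (275, 250), collar at top (328, 249.5) and side (263, 242). Next I'll triangulate the lean.

```bash
python3 - <<'E'
from geo import *
from scipy.optimize import least_squares
def tri(a,b): return least_squares(lambda X:np.r_[proj('top',X)-a,proj('side',X)-b],[.45,-.27,.13])
e=tri((326.5,236.5),(274.5,250));c=tri((328,249.5),(263.5,242.5))
print(e.x,e.fun,c.x,c.fun)
P=np.array([.3471,-.2559,.2273]);
for X in(e.x,c.x):
  d=P-X;print(np.linalg.norm(d),np.degrees(np.arctan2(np.hypot(*d[:2]),d[2])))
E
```

```text
[ 0.44233283 -0.27134011  0.12263   ] [ 0.29182701 -0.35282393 -0.37761237  0.0621683 ] [ 0.39940242 -0.26725122  0.17892871] [ 0.68410308 -0.84863577 -0.89373919  0.14036314]
0.14234991353861381 42.667365510123815
0.07213996424940512 47.892790982305144
```

```bash
python3 -m handwheel '{"gripper":[-1,-1,-1,-1],"slide":[[0,0,-20],[0,0,-20],[0,0,0],[0,0,0]],"yaw":[0,0,-0.074,-0.074]}' 100 >/dev/null
python3 -m handwheel '{"gripper":[-1,-1,-1,-1,-1],"slide":[[-18.3,25.7,0],[-18.3,25.7,0],[-18.3,25.7,0],[-18.3,25.7,0],[-18.3,25.7,0]],"yaw":[0,0,0,0,0]}' >/dev/null
python3 -m handwheel '{"gripper":[-1,-1,-1,-1,-1,-1,-1,-1],"slide":[[-18.3,25.7,0],[-18.3,25.7,0],[-18.3,25.7,0],[-18.3,25.7,0],[-18.3,25.7,0],[0,0,35],[0,0,38],[0,0,0]],"yaw":[0,0,0,0,0,0,0,0]}'
python3 go.py .593 .001 .165 180
python3 - <<'E'
from workcell import camera
from comp import *
t=camera("top")["img"];s=camera("side")["img"]
comp([(t,210,140,70,80,5.7,0,0),(s,215,130,70,90,5.7,400,0)],"pics/c3.png")
E
```

```text
time: 6.3
ee_pos: [0.527, 0.0016, 0.1674]
tcp_rot: [-180.0, -0.8, -179.9]
wrist_force: [-1.0, 0.4, -3.8]
opening: 0.0207
grasp_force: 98.5
t 6.3 p [0.527  0.0016 0.1674] rot [-179.97   -0.77 -179.91] F [-1.   0.4 -3.8] op 0.0207 gf 98.5 q6 0.1
slide mm [-66.   -0.6   2.4] turn rad 0.0016
```

View pics/c3.png

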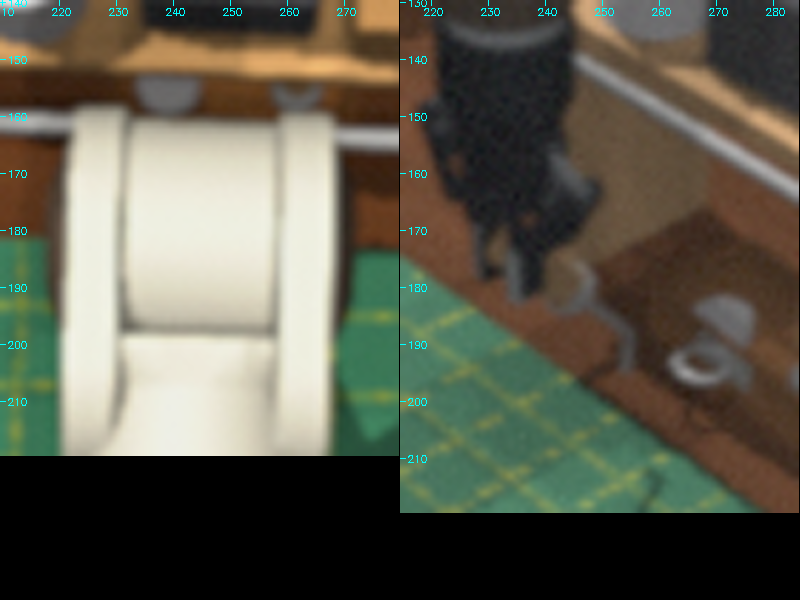

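```bash
python3 - <<'E'
from geo import *
for X in([.621,.0016,.0834],[.622,.0016,.0554],[.687,.001,.032],[.685,-.001,.032],[.689,.003,.032],[.527,0,.25],[.527,0,.3],[.527,0,.35],[.527,0,.4]): print(X,np.round(proj('side',X),1))
E
```

```text
[0.621, 0.0016, 0.0834] [253.9 189.6]
[0.622, 0.0016, 0.0554] [254.  195.7]
[0.687, 0.001, 0.032] [267.  193.2]
[0.685, -0.001, 0.032] [267.  193.7]
[0.689, 0.003, 0.032] [267.  192.7]
[0.527, 0, 0.25] [232.8 160.3]
[0.527, 0, 0.3] [232.5 146.5]
[0.527, 0, 0.35] [232.2 132. ]
[0.527, 0, 0.4] [231.8 116.8]
```

```bash
python3 -m handwheel '{"gripper":[-1,-1,-1,-1,-1,-1],"slide":[[-16,-1,0],[-16,-1,0],[-16,-0.6,0],[-16,0,0],[0,0,0],[0,0,0]],"yaw":[0,0,0,0,0,0]}'
python3 -m handwheel '{"gripper":[-1,-1,-1,-1,-1],"slide":[[0,0,8],[0,0,8],[0,0,8],[0,0,0],[0,0,0]],"yaw":[0,0,0,0,0]}'
python3 go.py .591 -.001 .127 180
python3 - <<'E'
from workcell import camera
from comp import *
s=camera("side")["img"]
comp([(s,230,150,70,60,10,0,0)],"pics/c4.png",700,600)
E
```

```text
time: 6.9
ee_pos: [0.5956, -0.002, 0.1784]
tcp_rot: [-180.0, 0.2, 180.0]
wrist_force: [-0.8, 0.2, -1.0]
opening: 0.0209
grasp_force: 98.5
time: 7.32
ee_pos: [0.5936, -0.0016, 0.1511]
tcp_rot: [-180.0, -0.1, -180.0]
wrist_force: [-0.2, 0.8, -1.3]
opening: 0.0208
grasp_force: 98.5
t 7.32 p [ 0.5936 -0.0016  0.1511] rot [-1.8000e+02 -8.0000e-02 -1.7999e+02] F [-0.2  0.8 -1.3] op 0.0208 gf 98.5 q6 -0.2
slide mm [ 2.6  0.6 24.1] turn rad 0.0002
```

View pics/c4.png

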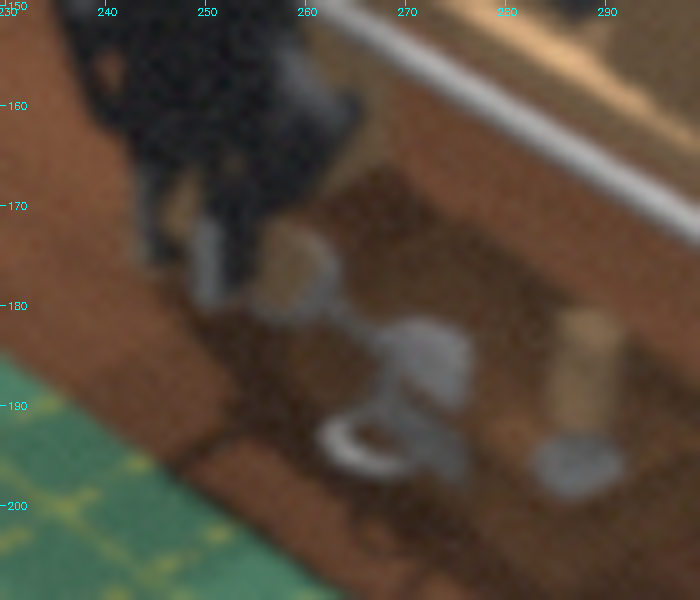

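The side view shows the elbow at (268, 185) and the tip at about (269, 191), just above the ring at (266, 193.5). I'll shift it 4 mm back and lower it.

```bash
python3 -m handwheel '{"gripper":[-1,-1,-1,-1,-1,-1],"slide":[[4,0,0],[0,0,7],[0,0,7],[0,0,6],[0,0,4],[0,0,0]],"yaw":[0,0,0,0,0,0]}'
python3 -m handwheel '{"gripper":[-1,-1,-1],"slide":[[6,0,0],[6,0,0],[0,0,0]],"yaw":[0,0,0]}'
python3 -m handwheel '{"gripper":[-1,-1,-1,-1],"slide":[[6,0,0],[6,0,0],[6,0,0],[0,0,0]],"yaw":[0,0,0,0]}'
python3 go.py .45 -.001 .127 180
python3 - <<'E'
from workcell import camera
from comp import *
s=camera("side")["img"]
comp([(s,230,150,70,60,10,0,0)],"pics/c5.png",700,600)
E
```

```text
time: 7.87
ee_pos: [0.5898, -0.0016, 0.1262]
tcp_rot: [180.0, -0.1, -180.0]
wrist_force: [0.6, 0.2, -1.2]
opening: 0.0206
grasp_force: 98.5
time: 8.12
ee_pos: [0.5776, -0.0016, 0.1283]
tcp_rot: [180.0, 0.0, -180.0]
wrist_force: [-0.1, 0.3, 0.1]
opening: 0.0208
grasp_force: 98.5
time: 8.45
ee_pos: [0.5593, -0.0016, 0.1282]
tcp_rot: [180.0, -0.0, -180.0]
wrist_force: [-0.5, 0.5, -0.0]
opening: 0.0209
grasp_force: 98.5
t 8.45 p [ 0.5593 -0.0016  0.1282] rot [ 180.     -0.   -179.98] F [-0.5  0.5 -0. ] op 0.0209 gf 98.5 q6 -0.2
slide mm [109.3   0.6   1.2] turn rad 0.0003
```

View pics/c5.png

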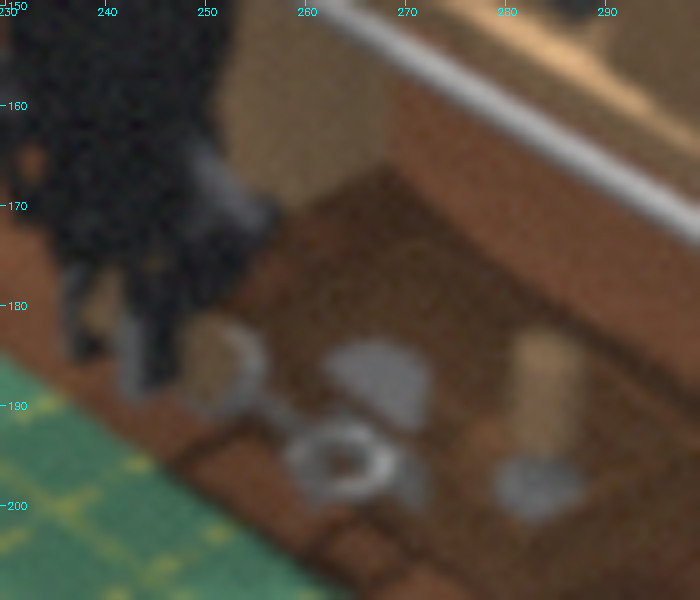

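The ring has moved to (263.5, 195.5) with the point inside it, and the stamp has moved along to (283, 198). I'll keep dragging.

```bash
python3 -m handwheel '{"gripper":[-1,-1,-1,-1,-1,-1,-1,-1],"slide":[[6,0,0],[9,0,0],[10,0,0],[10,0,0],[10,0,0],[10,0,0],[10,0,0],[10,0,0]],"yaw":[0,0,0,0,0,0,0,0]}'
python3 -m handwheel '{"gripper":[-1,-1,-1,-1,-1,-1,-1,-1],"slide":[[10,0,0],[10,0,0],[10,0,0],[10,0,0],[10,0,0],[10,0,0],[8,0,0],[6,0,0]],"yaw":[0,0,0,0,0,0,0,0]}'
python3 -m handwheel '{"gripper":[-1,-1,-1],"slide":[[3,0,0],[0,0,0],[0,0,0]],"yaw":[0,0,0]}'
python3 - <<'E'
from workcell import camera
from comp import *
t=camera("top")["img"];s=camera("side")["img"]
comp([(t,200,140,100,80,4,0,0),(s,200,150,100,90,4,400,0),(t,200,140,100,70,4,0,320)],"pics/c6.png")
E
```

```text
time: 9.17
ee_pos: [0.4842, -0.0016, 0.1278]
tcp_rot: [-180.0, 0.0, -180.0]
wrist_force: [3.0, -0.4, -1.1]
opening: 0.0204
grasp_force: 98.6
time: 9.83
ee_pos: [0.4103, -0.0016, 0.1278]
tcp_rot: [180.0, -0.0, -180.0]
wrist_force: [2.5, -0.2, -0.8]
opening: 0.0207
grasp_force: 98.6
time: 10.08
ee_pos: [0.4081, -0.0016, 0.1277]
tcp_rot: [180.0, -0.0, -180.0]
wrist_force: [-0.2, 0.4, -1.4]
opening: 0.0209
grasp_force: 98.6
```

View pics/c6.png

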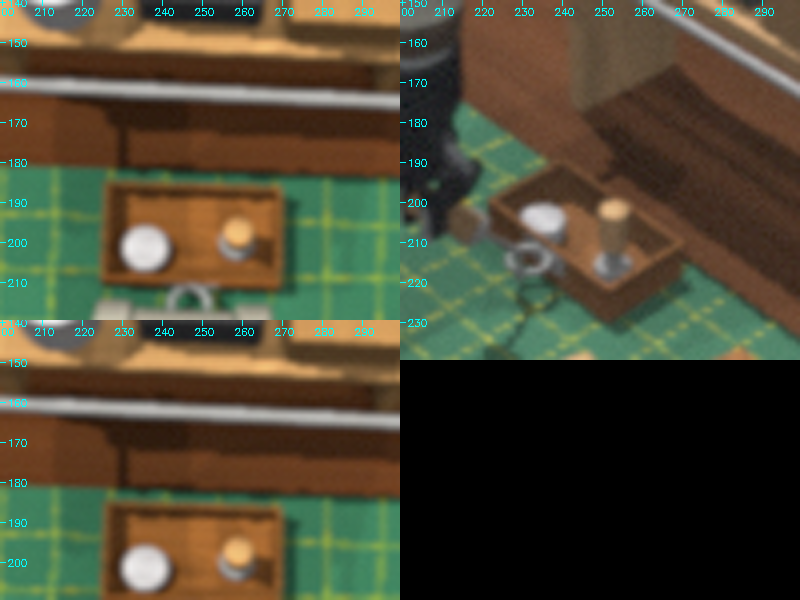

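The tray is out. Its rear top corners are at top pixels (226, 185) and (270.5, 187), the ring at (247, 214), the stamp grip at (258.5, 197) and its foot at (258, 200).

```bash
python3 - <<'E'
from geo import *
p=lambda s,*a:print(s,np.round(unp(*a),4)[:2])
p('backL','top',226,184.8,.04);p('backR','top',270.5,186.5,.04);p('frontL','top',224.5,211,.04);p('frontR','top',269.5,212.5,.04)
p('ring','top',247,214,.032);p('grip top','top',258.5,197,.081);p('foot','top',258,200,.015);p('grip top side','side',253,201.5,.081)
E
python3 go.py .4 0 .2 180
```

```text
backL [0.6203 0.0767]
backR [ 0.619  -0.0834]
frontL [0.5256 0.0784]
frontR [ 0.525  -0.0819]
ring [ 0.5181 -0.002 ]
grip top [ 0.5736 -0.0405]
foot [ 0.5722 -0.0402]
grip top side [ 0.5764 -0.0416]
t 10.18 p [ 0.4083 -0.0016  0.1276] rot [-1.8000e+02 -4.0000e-02 -1.7999e+02] F [ 0.   0.  -0.9] op 0.0206 gf 98.6 q6 -0.2
slide mm [  8.3   1.6 -72.4] turn rad 0.0002
```

```bash
python3 -m handwheel '{"gripper":[-1,-1,-1,-1,-1,-1,-1,-1],"slide":[[-5,0,0],[-4,0,0],[0,0,-12],[0,0,-18],[0,0,-30],[0,0,-30],[0,0,-30],[0,0,-5]],"yaw":[0,0,0,0,0,0,0,0]}'
python3 -m handwheel '{"gripper":[-1,-1,-1,-1,-1,-1,-1,-1],"slide":[[6,-30,0],[6,-30,0],[6,-30,0],[6,-30,0],[6,-30,0],[6,-30,0],[6,-30,0],[6,-30,0]],"yaw":[0,0,0,0,0,0,0.074,0.074]}'
python3 - <<'E'
from workcell import camera
from comp import *
t=camera("top")["img"];s=camera("side")["img"]
np.save("pics/t7.npy",t);np.save("pics/s7.npy",s)
E
python3 go.py .3618 -.2583 .212 171.5
```

```text
time: 10.85
ee_pos: [0.4185, -0.0016, 0.2583]
tcp_rot: [-180.0, 0.4, -180.0]
wrist_force: [-0.1, -0.1, -1.1]
opening: 0.0206
grasp_force: 98.6
time: 11.52
ee_pos: [0.3669, -0.2427, 0.253]
tcp_rot: [180.0, 0.0, 171.3]
wrist_force: [0.9, -0.2, -0.6]
opening: 0.0208
grasp_force: 98.6
t 11.62 p [ 0.3662 -0.2442  0.2526] rot [-1.7997e+02 -5.0000e-02  1.7114e+02] F [-0.6 -0.1 -1.3] op 0.021 gf 98.7 q6 -24.8
slide mm [  2.3 -14.6  40.6] turn rad -0.0063
```

```bash
python3 -m handwheel '{"gripper":[-1,-1,-1,-1,-1,-1],"slide":[[2.3,-14.6,0],[0,0,12],[0,0,12],[0,0,0],[0,0,0],[0,0,0]],"yaw":[-0.0063,0,0,0,0,0]}' 40
python3 go.py .3619 -.2581 .212 171.5
```

```text
time: 12.12
ee_pos: [0.363, -0.2549, 0.2295]
tcp_rot: [-180.0, 0.0, 171.9]
wrist_force: [0.5, 0.3, -0.4]
opening: 0.0207
grasp_force: 98.7
t 12.12 p [ 0.363  -0.2549  0.2295] rot [-1.7999e+02  2.0000e-02  1.7194e+02] F [ 0.5  0.3 -0.4] op 0.0207 gf 98.7 q6 -27.0
slide mm [ 0.7 -3.3 17.5] turn rad 0.0077
```

```bash
python3 -m handwheel '{"gripper":[-1,-1,-1,-1,-1,-1],"slide":[[0.7,-3.3,0],[0,0,0],[0,0,6],[0,0,6],[0,0,5.5],[0,0,0]],"yaw":[0.0077,0,0,0,0,0]}' 20
python3 -m handwheel '{"gripper":[-1,-1],"slide":[[-10,0,0],[-8,0,0]],"yaw":[0,0]}' 20
python3 go.py .3797 -.2609 .2105 171.5
```

```text
time: 12.62
ee_pos: [0.3612, -0.2581, 0.2097]
tcp_rot: [179.9, -0.1, 171.5]
wrist_force: [-0.4, 1.1, -0.2]
opening: 0.0205
grasp_force: 98.7
time: 12.78
ee_pos: [0.3802, -0.2612, 0.2114]
tcp_rot: [-180.0, 0.0, 171.4]
wrist_force: [0.5, 0.0, -1.5]
opening: 0.0207
grasp_force: 98.7
t 12.78 p [ 0.3802 -0.2612  0.2114] rot [-1.7999e+02  3.0000e-02  1.7143e+02] F [ 0.5  0.  -1.5] op 0.0207 gf 98.7 q6 -25.9
slide mm [0.5 0.2 0.9] turn rad -0.0012
```

```bash
python3 -m handwheel '{"gripper":[-1,-1,-1,-1],"slide":[[-7,0,-5],[-7,0,-5],[-7,0,-4],[-7,0,-3.5]],"yaw":[0,0,0,0]}'
python3 -m handwheel '{"gripper":[-1,-1,-1,-1],"slide":[[-12,0,-5],[-12,0,-3.5],[-12,0,-2],[-12,0,-1.5]],"yaw":[0,0,0,0]}'
python3 -m handwheel '{"gripper":[-1,-1,-1,-1],"slide":[[-12,0,0],[-12,0,1],[0,0,0],[0,0,0]],"yaw":[0,0,0,0]}'
python3 - <<'E'
from workcell import camera
from comp import *
s=camera("side")["img"];np.save("pics/s8.npy",s)
comp([(s,245,190,70,90,6,0,0)],"pics/c8.png",430,540)
E
python3 go.py .4656 -.2738 .236 171.5
```

```text
time: 13.12
ee_pos: [0.4072, -0.2651, 0.2293]
tcp_rot: [-180.0, -0.1, 171.5]
wrist_force: [-6.2, -0.1, -0.7]
opening: 0.0209
grasp_force: 97.6
time: 13.45
ee_pos: [0.4552, -0.2725, 0.2427]
tcp_rot: [-179.9, 0.0, 171.5]
wrist_force: [-5.8, 0.9, 7.7]
opening: 0.0206
grasp_force: 97.0
time: 13.78
ee_pos: [0.479, -0.276, 0.24]
tcp_rot: [-180.0, -0.0, 171.5]
wrist_force: [-3.6, -0.2, 0.5]
opening: 0.0204
grasp_force: 96.6
t 13.83 p [ 0.4787 -0.276   0.24  ] rot [-1.7999e+02 -2.0000e-02  1.7147e+02] F [-2.6 -1.5 -0.6] op 0.0205 gf 96.6 q6 -21.4
slide mm [13.3  0.2  4. ] turn rad -0.0005
```

View pics/c8.png

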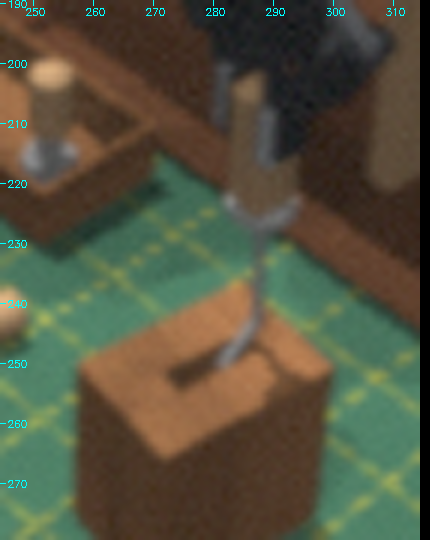

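The hook is almost upright in the slot: collar at (288, 226), elbow at (287.5, 243), point in the slot at (282, 250). That was my last picture, so from here I'll go by forces and numbers. Next I'll centre it and seat it.

```bash
python3 - <<'E'
from geo import *
for z in(.135,.21,.215,.285): print(z,np.round(proj('side',[.479,-.276,z]),1))
E
python3 -m handwheel '{"gripper":[-1,-1,-1,-1],"slide":[[8,0,0],[5.3,0,0],[0,0,0],[0,0,15]],"yaw":[0,0,0,0]}'
python3 -m handwheel '{"gripper":[-1,-1,-1,-1,-1],"slide":[[0,0,15],[0,0,15],[0,0,15],[0,0,12],[0,0,0]],"yaw":[0,0,0,0,0]}'
python3 go.py .4656 -.2738 .1525 171.5
```

```text
0.135 [284.6 241.5]
0.21 [286.4 221.9]
0.215 [286.5 220.6]
0.285 [288.2 200.6]
time: 14.17
ee_pos: [0.4656, -0.2744, 0.2277]
tcp_rot: [-179.9, 0.3, 171.4]
wrist_force: [-0.5, -1.3, -0.9]
opening: 0.0206
grasp_force: 96.3
time: 14.58
ee_pos: [0.4642, -0.2735, 0.1654]
tcp_rot: [179.9, -0.2, 171.4]
wrist_force: [-0.1, -0.1, -1.7]
opening: 0.0206
grasp_force: 96.2
t 14.58 p [ 0.4642 -0.2735  0.1654] rot [ 1.7993e+02 -1.5000e-01  1.7144e+02] F [-0.1 -0.1 -1.7] op 0.0206 gf 96.2 q6 -21.9
slide mm [-1.4 -0.1 12.9] turn rad -0.001
```

```bash
python3 -m handwheel '{"gripper":[-1,-1,-1,-1,-1,-1],"slide":[[-4,0,0],[-4,0,0],[-1,0,0],[0,0,0],[0,0,0],[0,0,0]],"yaw":[0,0,0,0,0,0]}'
python3 -m handwheel '{"gripper":[-1,-1,-1,-1],"slide":[[4,0,0],[3.5,0,0],[0,0,0],[0,0,5]],"yaw":[0,0,0,0]}'
python3 -m handwheel '{"gripper":[-1,-1,-1,-1,-1],"slide":[[0,0,3],[0,0,2],[0,0,2],[0,0,0],[0,0,0]],"yaw":[0,0,0,0,0]}'
python3 go.py .4656 -.2738 .1525 171.5
```

```text
time: 15.08
ee_pos: [0.4735, -0.2752, 0.1683]
tcp_rot: [-180.0, -0.1, 171.4]
wrist_force: [-6.1, 2.2, -1.6]
opening: 0.0207
grasp_force: 96.0
time: 15.42
ee_pos: [0.4674, -0.2746, 0.1642]
tcp_rot: [-179.9, 0.2, 171.4]
wrist_force: [-0.5, 0.5, -1.5]
opening: 0.0208
grasp_force: 96.1
time: 15.83
ee_pos: [0.4666, -0.2741, 0.1556]
tcp_rot: [180.0, -0.0, 171.5]
wrist_force: [0.3, -0.5, -1.2]
opening: 0.0205
grasp_force: 96.1
t 15.83 p [ 0.4666 -0.2741  0.1556] rot [ 1.7999e+02 -1.0000e-02  1.7145e+02] F [ 0.3 -0.5 -1.2] op 0.0205 gf 96.1 q6 -21.9
slide mm [1.1 0.2 3.1] turn rad -0.0008
```

```bash
for i in 1; do python3 -m handwheel '{"gripper":[-1,-1,-1],"slide":[[1,0,1.5],[0,0,0],[0,0,0]],"yaw":[0,0,0]}'; done
python3 -m handwheel '{"gripper":[-1,-1,-1],"slide":[[0,0,1.5],[0,0,0],[0,0,0]],"yaw":[0,0,0]}'
python3 -m handwheel '{"gripper":[-1,-1,-1],"slide":[[0,0,1],[0,0,0],[0,0,0]],"yaw":[0,0,0]}'
```

```text
time: 16.08
ee_pos: [0.4657, -0.274, 0.1543]
tcp_rot: [-180.0, 0.0, 171.5]
wrist_force: [0.1, 0.0, -0.3]
opening: 0.0204
grasp_force: 96.1
time: 16.33
ee_pos: [0.4657, -0.274, 0.1527]
tcp_rot: [180.0, -0.0, 171.5]
wrist_force: [-0.4, 0.3, -1.4]
opening: 0.0208
grasp_force: 96.3
time: 16.58
ee_pos: [0.4658, -0.274, 0.1526]
tcp_rot: [-180.0, 0.1, 171.5]
wrist_force: [-1.4, 1.1, 5.5]
opening: 0.0205
grasp_force: 97.2
```

Contact comes at the original height (0.1526). I'll release, back off, and compare the holder area with the first pictures.

```bash
python3 -m handwheel '{"gripper":[-0.4,-0.2,0.2,1,1,1,1,1],"slide":[[0,0,0],[0,0,0],[0,0,0],[0,0,0],[0,0,0],[0,0,0],[0,0,0],[0,0,0]],"yaw":[0,0,0,0,0,0,0,0]}' 20
python3 -m handwheel '{"gripper":[1,1,1,1,1],"slide":[[0,0,-15],[0,0,-30],[0,0,-35],[0,0,-35],[0,0,0]],"yaw":[0,0,0,0,0]}'
python3 -m handwheel '{"gripper":[1,1,1,1,1,1,1,1],"slide":[[0,30,0],[0,35,0],[0,35,0],[0,35,0],[0,35,0],[0,30,0],[0,0,0],[0,0,0]],"yaw":[0,0,0,0,0,0.07,0,0]}'
python3 - <<'E'
from workcell import camera
from comp import *
for n,(a,b,c,d) in dict(top=(300,205,50,52),side=(252,215,52,75)).items():
    i=camera(n)["img"];o=np.load(f"pics/{n}0.npy");np.save(f"pics/{n}9.npy",i)
    A=cv2.cvtColor(o[b:b+d,a:a+c],7).astype(float);B=cv2.cvtColor(i[b:b+d,a:a+c],7).astype(float)
    D=cv2.absdiff(A,B);print(n,'mean',D.mean().round(2),'max',D.max());ys,xs=np.where(D>25);print(len(xs),[(x+a,y+b) for x,y in zip(xs,ys)][:30])
E
python3 go.py .574 -.041 .25 180
```

```text
time: 17.25
ee_pos: [0.4657, -0.274, 0.1517]
tcp_rot: [180.0, -0.0, 171.4]
wrist_force: [0.5, -0.4, 0.4]
opening: 0.0855
grasp_force: 0.0
time: 17.67
ee_pos: [0.4667, -0.2746, 0.2738]
tcp_rot: [-179.8, 0.5, 171.5]
wrist_force: [1.1, -1.1, 0.8]
opening: 0.0855
grasp_force: 0.0
time: 18.33
ee_pos: [0.4955, -0.0749, 0.2669]
tcp_rot: [-180.0, 0.0, 167.6]
wrist_force: [-1.4, 0.2, -0.4]
opening: 0.0856
grasp_force: 0.0
top mean 26.32 max 124.0
1057 [(np.int64(300), np.int64(205)), (np.int64(301), np.int64(205)), (np.int64(302), np.int64(205)), (np.int64(303), np.int64(205)), (np.int64(304), np.int64(205)), (np.int64(305), np.int64(205)), (np.int64(306), np.int64(205)), (np.int64(307), np.int64(205)), (np.int64(308), np.int64(205)), (np.int64(309), np.int64(205)), (np.int64(310), np.int64(205)), (np.int64(311), np.int64(205)), (np.int64(300), np.int64(206)), (np.int64(301), np.int64(206)), (np.int64(302), np.int64(206)), (np.int64(303), np.int64(206)), (np.int64(304), np.int64(206)), (np.int64(305), np.int64(206)), (np.int64(306), np.int64(206)), (np.int64(307), np.int64(206)), (np.int64(30
[... 752 characters left out ...]
, (np.int64(266), np.int64(216)), (np.int64(267), np.int64(216)), (np.int64(268), np.int64(216)), (np.int64(269), np.int64(216)), (np.int64(270), np.int64(216)), (np.int64(261), np.int64(217)), (np.int64(262), np.int64(217)), (np.int64(263), np.int64(217)), (np.int64(264), np.int64(217)), (np.int64(265), np.int64(217)), (np.int64(266), np.int64(217)), (np.int64(267), np.int64(217)), (np.int64(268), np.int64(217)), (np.int64(269), np.int64(217)), (np.int64(270), np.int64(217)), (np.int64(271), np.int64(217)), (np.int64(259), np.int64(218))]
t 18.43 p [ 0.4954 -0.0766  0.2668] rot [-179.98    0.    167.5 ] F [ 0.7 -0.3 -0.3] op 0.0852 gf 0.0 q6 3.7
slide mm [-78.6  35.6  16.8] turn rad -0.2182
```

```bash
cat > hk.py <<'E'
import cv2,numpy as np
o=np.load("pics/side0.npy")
def chk(i,n=o):
    for nm,(x,y,w,h) in dict(handle_top=(276,226,16,12),handle_low_collar=(275,240,17,13)).items():
        r=cv2.matchTemplate(i[y-6:y+h+6,x-6:x+w+6],n[y:y+h,x:x+w],cv2.TM_CCOEFF_NORMED)
        _,m,_,l=cv2.minMaxLoc(r);print(nm,'corr',round(m,3),'shift',l[0]-6,l[1]-6)
if __name__=='__main__': chk(np.load("pics/side9.npy"))
E
python3 hk.py
```

```text
handle_top corr 0.745 shift 0 0
handle_low_collar corr 0.548 shift 0 0
```

```bash
python3 -m handwheel '{"gripper":[0.4,0.4,0.4,0.4,0.4,0.4,0.4],"slide":[[0,0,0],[0,0,0],[-26,12,0],[-26,12,0],[-26,11,0],[0,0,0],[0,0,0]],"yaw":[-0.109,-0.109,0,0,0,0,0]}'
python3 go.py .574 -.0405 .046 180
```

```text
time: 19.02
ee_pos: [0.574, -0.0422, 0.2655]
tcp_rot: [180.0, -0.1, 179.9]
wrist_force: [-0.5, 0.3, -1.0]
opening: 0.0596
grasp_force: 0.0
t 19.02 p [ 0.574  -0.0422  0.2655] rot [ 1.8000e+02 -1.2000e-01  1.7992e+02] F [-0.5  0.3 -1. ] op 0.0596 gf 0.0 q6 -4.1
slide mm [  0.    1.7 219.5] turn rad -0.0014
```

```bash
python3 -m handwheel '{"gripper":[0.4,0.4,0.4,0.4,0.4,0.4,0.4,0.4],"slide":[[0,1.7,30],[0,0,38],[0,0,38],[0,0,38],[0,0,30],[0,0,25],[0,0,13],[0,0,7]],"yaw":[0,0,0,0,0,0,0,0]}'
python3 -m handwheel '{"gripper":[0.4,-0.1,-0.3,-0.45,-1,-1,-1,-1],"slide":[[0,0,0],[0,0,0],[0,0,0],[0,0,0],[0,0,0],[0,0,0],[0,0,0],[0,0,0]],"yaw":[0,0,0,0,0,0,0,0]}' 30
python3 go.py .574 -.0405 .046 180
```

```text
time: 19.68
ee_pos: [0.5721, -0.0406, 0.0464]
tcp_rot: [-180.0, -0.1, 179.9]
wrist_force: [-0.5, 0.0, -0.7]
opening: 0.0596
grasp_force: 0.0
time: 20.35
ee_pos: [0.5745, -0.0398, 0.0496]
tcp_rot: [-180.0, 0.2, 179.9]
wrist_force: [-1.0, -1.8, 7.1]
opening: 0.0253
grasp_force: 29.5
t 20.35 p [ 0.5745 -0.0398  0.0496] rot [-1.7996e+02  1.7000e-01  1.7993e+02] F [-1.  -1.8  7.1] op 0.0253 gf 29.5 q6 -3.9
slide mm [ 0.5 -0.7  3.6] turn rad -0.0012
```

```bash
python3 -m handwheel '{"gripper":[-1,-1,-1,-1,-1,-1,-1,-1],"slide":[[0,0,-5],[0,0,-10],[0,0,-20],[0,0,-25],[0,0,-30],[0,0,-25],[0,0,-15],[4,12,0]],"yaw":[0,0,0,0,0,0,0,0]}' 40
python3 -m handwheel '{"gripper":[-1,-1,-1,-1,-1,-1,-1,-1],"slide":[[8,24,0],[9.5,31,0],[9.5,31,0],[9.5,31,0],[9.5,31,0],[9.5,31,0],[9.5,31,0],[9.5,31,0]],"yaw":[0,0,0,0,0,0,0,0]}'
python3 -m handwheel '{"gripper":[-1,-1,-1,-1,-1,-1,-1,-1],"slide":[[9.5,31,0],[9.5,31,0],[9,30,0],[6,20,0],[3,10,0],[1,3,0],[0,0,0],[0,0,0]],"yaw":[0,0,0,0,0,0,0,0]}'
python3 go.py .4615 .3349 .0856 180
```

```text
time: 21.02
ee_pos: [0.571, -0.0286, 0.1824]
tcp_rot: [-180.0, 0.3, 179.9]
wrist_force: [0.5, 0.5, -1.9]
opening: 0.025
grasp_force: 39.3
time: 21.68
ee_pos: [0.4937, 0.2153, 0.1773]
tcp_rot: [-180.0, -0.1, 179.9]
wrist_force: [0.0, 0.2, -0.6]
opening: 0.0248
grasp_force: 39.3
time: 22.35
ee_pos: [0.4574, 0.3378, 0.1776]
tcp_rot: [-180.0, -0.0, 179.9]
wrist_force: [-0.9, -0.9, -0.6]
opening: 0.0254
grasp_force: 39.4
t 22.35 p [0.4574 0.3378 0.1776] rot [-1.7997e+02 -2.0000e-02  1.7991e+02] F [-0.9 -0.9 -0.6] op 0.0254 gf 39.4 q6 36.5
slide mm [-4.1 -2.9 92. ] turn rad -0.0015
```

```bash
python3 -m handwheel '{"gripper":[-1,-1,-1,-1,-1,-1,-1,-1],"slide":[[-3,-3,15],[-1,0,22],[0,0,22],[0,0,17],[0,0,9],[0,0,5],[0,0,0],[0,0,0]],"yaw":[0,0,0,0,0,0,0,0]}'
python3 -m handwheel '{"gripper":[-1,-1,-1,-1],"slide":[[0,0,2],[0,0,2],[0,0,0],[0,0,0]],"yaw":[0,0,0,0]}'
python3 -m handwheel '{"gripper":[-1,-1,-1],"slide":[[0,0,1.5],[0,0,0],[0,0,0]],"yaw":[0,0,0]}'
```

```text
time: 23.02
ee_pos: [0.4619, 0.3353, 0.0887]
tcp_rot: [180.0, 0.0, 179.9]
wrist_force: [-0.4, -0.1, -0.8]
opening: 0.025
grasp_force: 39.4
time: 23.35
ee_pos: [0.4614, 0.3356, 0.084]
tcp_rot: [180.0, 0.0, 179.9]
wrist_force: [1.2, 0.0, -1.7]
opening: 0.0248
grasp_force: 39.4
time: 23.6
ee_pos: [0.4613, 0.3355, 0.0822]
tcp_rot: [-180.0, -0.0, 179.9]
wrist_force: [-0.4, 0.5, -0.0]
opening: 0.0248
grasp_force: 39.4
```

```bash
python3 -m handwheel '{"gripper":[-1,-1,-1],"slide":[[0,0,1.3],[0,0,0],[0,0,0]],"yaw":[0,0,0]}'
python3 -m handwheel '{"gripper":[-1,-1,-1],"slide":[[0,0,1],[0,0,0],[0,0,0]],"yaw":[0,0,0]}'
python3 -m handwheel '{"gripper":[-1,-1,-1],"slide":[[0,0,1],[0,0,0],[0,0,0]],"yaw":[0,0,0]}'
```

```text
time: 23.85
ee_pos: [0.4613, 0.3355, 0.0809]
tcp_rot: [-180.0, -0.0, 179.9]
wrist_force: [0.7, 0.6, -1.5]
opening: 0.025
grasp_force: 39.4
time: 24.1
ee_pos: [0.4614, 0.3355, 0.0799]
tcp_rot: [-180.0, -0.0, 179.9]
wrist_force: [-0.3, 0.1, -0.5]
opening: 0.0251
grasp_force: 39.4
time: 24.35
ee_pos: [0.4616, 0.3355, 0.0797]
tcp_rot: [180.0, 0.0, 179.9]
wrist_force: [-0.9, -0.9, 5.3]
opening: 0.0248
grasp_force: 40.0
```

Contact is at 0.0797, as predicted. I'll release, retreat and check.

```bash
python3 -m handwheel '{"gripper":[-0.35,-0.2,0,0.3,0.4,0.4,0.4,0.4],"slide":[[0,0,0],[0,0,0],[0,0,0],[0,0,0],[0,0,0],[0,0,0],[0,0,-4],[0,0,-12]],"yaw":[0,0,0,0,0,0,0,0]}' 20
python3 -m handwheel '{"gripper":[0.4,0.4,0.4,0.4,0.4,0.4,0.4,0.4],"slide":[[0,0,-25],[0,0,-35],[0,0,-35],[0,0,-20],[20,0,0],[30,10,0],[30,10,0],[30,20,0]],"yaw":[0,0,0,0,0,0,0,0]}'
python3 -m handwheel '{"gripper":[0.4,0.4,0.4,0.4,0.4,0.4,0.4,0.4],"slide":[[30,20,0],[30,20,0],[30,20,0],[30,20,0],[25,20,0],[0,0,0],[0,0,0],[0,0,0]],"yaw":[0,0,0,0,0,0,0,0]}'
python3 - <<'E'
from workcell import camera
from comp import *
from geo import *
import hk
S=camera("side")["img"];T=camera("top")["img"];hk.chk(S)
np.save("pics/T10.npy",T);np.save("pics/S10.npy",S)
# predicted stamp pixels
for z in(.042,.111):print(z,proj('top',[.4615,.3355,z]).round(1),proj('side',[.4615,.3355,z]).round(1))
for n,i in(('top',T),('side',S)):
    h=cv2.cvtColor(i,cv2.COLOR_RGB2HSV); w=((h[...,1]>60)&(h[...,0]<25)&(h[...,2]>90)).astype(np.uint8)
    u,v=proj(n,[.4615,.3355,.09]).astype(int); sub=w[v-20:v+20,u-18:u+18]
    k,l,st,c=cv2.connectedComponentsWithStats(sub)
    for q in range(1,k):
        if st[q,4]>8:print(n,'wood',st[q].tolist(),(c[q]+[u-18,v-20]).round(1))
    print('\n'.join(''.join('#' if x else '.' for x in r) for r in sub))
d=np.abs(np.load("pics/top0.npy").astype(int)-T).sum(2)
E
```

```text
time: 25.02
ee_pos: [0.4606, 0.335, 0.0939]
tcp_rot: [-179.9, -0.1, 179.9]
wrist_force: [0.4, 0.4, -0.5]
opening: 0.0596
grasp_force: 0.0
time: 25.68
ee_pos: [0.3506, 0.3749, 0.2116]
tcp_rot: [180.0, 0.1, 179.8]
wrist_force: [1.1, 0.1, -0.1]
opening: 0.0596
grasp_force: 0.0
time: 26.35
ee_pos: [0.2067, 0.4757, 0.2108]
tcp_rot: [180.0, 0.0, 180.0]
wrist_force: [0.2, -0.9, 0.5]
opening: 0.0598
grasp_force: 0.0
handle_top corr 0.99 shift 0 0
handle_low_collar corr 0.987 shift 0 0
0.042 [150.9 226.9] [163.6 175.3]
0.111 [146.3 225.3] [161.3 160.3]
top wood [15, 18, 9, 7, 46] [147.8 226.3]
....................................
....................................
....................................
....................................
....................................
....................................
....................................
....................................
....................................
....................................
....................................
....................................
....................................
...........................
[... 1795 characters left out ...]
####################..............
#####################...............
#####################...............
#####################...............
##############..#####...............
############......###...............
##########..........................
########............................
######..............................
#####...............................
###.................................
#...................................
....................................
....................................
....................................
....................................
....................................
....................................
....................................
```

```bash
python3 - <<'E'
from workcell import ticket
print(ticket.job_done())
E
```

```text
the job is handed in; nothing more can be done
None
```

The job is handed in at about 26 s: the tray is out clear of the rail, the hook is back in its holder with no shift from its first picture, and the stamp is on the white block, upright by the pixel check (not viewed as a picture). I left the tin in the tray, but didn't check it or the bystanders again at the end.

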